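# Lock the work block into the carving clamp

### The job

Set the short oblong wooden work block, the one with the bone pendant on top, into the pocket of the green bench clamp so that it sits fully home, pendant up (either way round). Then swing the clamp's steel lever all the way shut over the end of the block, and leave the other things on the bench where they are.

Things in the scene. Friction and masses are not known exactly. Their poses are not given: they have to be found in the camera images.
- workblock: Loose upright hardwood block, 44 mm (x) by 90 mm (y) by 50 mm high, about 0.15 kg, a flat white bone pendant 54 x 20 x 3 mm on the middle of its top. At the start its y is within 0.4 rad of the world's y. Origin: centre of its underside; z up. The only blank that fits the pocket; either way round will do.
- pocket (a point): Centre of the floor of the clamp's oblong pocket, 23 mm above the bench. Pocket: 47 mm (x) by 93 mm (y), 22 mm deep, open at the top (rim 45 mm above the bench, 2 mm chamfer); the seated block's top is 73 mm above the bench. Axes: x across the pocket, y along it, z up.
- fixture: The green cast clamp, bolted to the bench: body 100 x 150 x 45 mm on a 170 x 190 x 12 mm foot, both centred on the pocket. Origin: centre of its underside, 23 mm below the pocket floor; axes as the pocket's.
- hinge (a point): Point on the lever's upright hinge axis, on a post at (70, 36, 59) mm in the pocket's frame, 82 mm above the bench, at mid-thickness of the lever bar. Axes as the pocket's.
- lever (a joint): Lever angle about the upright hinge (rad). 0 = shut, at its stop: the bar points along the pocket's -x from the hinge, over the pocket's +y end. Grows as it opens, clockwise from above; at 1.57 the bar points along the pocket's +y; stop at 1.9. Starts at 1.0 to 1.4. Held by friction (about 1 N at the knob), no spring: it stays where left.
- knob (a point): Upright round black knob at the lever's free end, 132 mm from the hinge axis: 22 mm diameter, 88 to 133 mm above the bench. Site on its axis, 112 mm above the bench; moves with the lever. The lever's flat steel bar is 16 mm wide, 12 mm thick, underside 76 mm above the bench: 3 mm over a fully seated block; it hits a block standing proud.
- longblank: Bystander: plain oblong hardwood blank, 44 x 130 x 50 mm high (long along its y), too long for the pocket, no pendant. Origin: centre of its underside.
- puck: Bystander: plain round hardwood blank, 72 mm in diameter, 50 mm high. Origin: centre of its underside.
- burrstand: Bystander: two-step wooden stand, 100 x 150 mm, about 90 mm high with the steel burrs that stand in it. Origin on the bench at the middle of its near (-x) edge.
- shelldish: Bystander: shallow white dish, 110 mm across, 40 mm high. Origin: centre of its underside.
- tin: Bystander: flat red tin with a steel lid, 60 x 100 x 30 mm. Origin: centre of its underside.
- cup: Bystander: white plastic cup, 84 mm across, 85 mm high. Origin: centre of its underside.
- mallet: Bystander: small hammer lying on the bench at the left, about 250 mm long. Origin: under its middle.
There are look-alikes about, which are no part of the job. Leave any blue look-alike of the workblock alone.

How it is judged (in metres and radians):
On the way, in this order (a step that is already met when the one before it is completed fails the run):
1. the work block is fully home in the pocket while the lever is still open (above 0.6 rad) (z of workblock in the frame of pocket below 0.003 m and horizontal distance between workblock and pocket below 0.005 m and angle between the y axis of workblock and the y axis of pocket, either way round below 0.08 rad and angle between workblock's own z axis and vertical below 0.08 rad and value of joint lever above 0.6 rad), for 0.2 s.
2. the lever is swung shut (below 0.08 rad) (value of joint lever below 0.08 rad), for 0.2 s.
At the end, for the whole second after the job is handed in: The work block rests in the pocket, pendant up, its underside within 3 mm of the pocket floor, its centre within 5 mm and its long axis within 0.08 rad of the pocket's, not tilted more than 0.08 rad; the lever is shut (below 0.08 rad); all at rest (z of workblock in the frame of pocket below 0.003 m and horizontal distance between workblock and pocket below 0.005 m and angle between the y axis of workblock and the y axis of pocket, either way round below 0.08 rad and angle between workblock's own z axis and vertical below 0.08 rad and value of joint lever below 0.08 rad and linear speed of workblock below 0.02 m/s); the robot touches nothing.
It fails at once if a bystander is pushed more than 30 mm from its place or tipped over (distance of any of longblank, puck, burrstand, shelldish, tin, cup, mallet from where it was at the start of the episode above 0.03 m or angle between any of longblank, puck, burrstand, shelldish, tin, cup's own z axis and vertical above 0.5 rad).
It also fails if it takes over 53 s, if anything falls off the work surface, if the arm or the gripper's body presses on something with over 40 N, if the wrist force passes 120 N, or if a joint passes its speed limit or range.

### The arm

A 7-joint arm with a two-finger parallel gripper is mounted at the origin on the work surface. World frame = base frame: x ahead of the robot, y to its left, z up, the work surface at z = 0. Lengths are in m, angles in degrees, forces in N, time in s.
With the tool pointing down it reaches from about 0.425 to 0.875 m from the base axis. Payload 4.7 kg.
Tool frame: the origin (TCP) lies at the very end of the fingers, on their centre line; the grasp point (between the pads) lies behind it (env.pinch_z is the z of the grasp point in the tool frame, in m); z points along the fingers, y is the direction in which the jaws open and shut (so a half turn about z gives the same grasp; the last joint's range is limited). The gripper opens to 87 mm and grips with 3 to 60 N. Pads are 19 mm wide; open, the fingers measure 117 mm over their backs; the gripper's body (75 mm by 190 mm) begins 51 mm behind the grasp point.
Start: joints at [-76.083, 18.392, -4.016, 83.108, 1.295, 78.541, -3.26], TCP at [0.147, 0.633, 0.223] pointing down, gripper open.
Joint ranges: [-163.93, 163.93], [-17.29, 119.83], [-79.2, 71.16], [3.27, 140.29], [-89.18, 269.18], [5.43, 117.66], [-154.24, 154.24]. Speed limits (degrees/s): [147.25, 147.25, 180, 180, 180, 180, 180].

### API

Orientations are given as [roll, pitch, yaw] about the fixed x, y, z axes, in that order (R = Rz(yaw) Ry(pitch) Rx(roll)).
In Python, from cell import readout, read_camera, env gives the robot as it stands. The module is installed in compiled form; this text tells all that it offers.
- The arm moves only by the tool servo_tool, never from a script. Its argument "plan" is a list that holds one entry, the list of rows, each a list of 5 numbers: the finger opening in m, from 0 to 0.087, then the shift along the tool's x, y, z in m, then the turn about the tool's z in rad. In form: [[[jaw, x, y, z, yaw], ...]]. A call has 1 to 12 rows; each row is the pose to reach, as a shift and turn from the pose measured when the call began, along the tool's axes at that moment; what a row does not reach only later rows make up. A row lasts 1/12 s, in which the tool goes at most 41.7 mm and 7.16 degrees, less where a joint would pass 70% of its speed; a pose out of reach is approached as far as the arm can. A call with a gripper value outside its range is refused whole. The fingers move at their own pace and stop on an object; "force" is the grip in N (left out, the last holds). Time passes only in rows, so rows that repeat a pose let the fingers close. It gives the time, the measured TCP pose, the force and the opening at its end, in the units of the state.
- readout.get_obs(): the state, without advancing time (a new reading comes with each control period).
- read_camera(name): name is "side" or "top"; returns a dict with "image" (420x560x3 uint8, red, green, blue), "range_z" (420x560 float32, m along the optical axis (not along the pixel's ray), 0 where there is no reading), "mtx" (3x3 intrinsics, pixels), "D" ([k1, k2, p1, p2, k3] as OpenCV has them; the pictures are not rectified), "camera_from_world" (4x4, takes a point from world to camera coordinates). Camera axes: x right, y up, looking along -z (the intrinsics and any distortion apply to the point x, -y, -z); pixel columns grow to the right and rows downward; lengths in m; the calibration is good to about 2 mm. A picture is of the moment at which its call begins.
- env.sign_off(): hands the job in, once; it reports no verdict.
The state is a dict: "time_s": time; "qpos": joint angles; "joint_velocities": joint speeds; "effort": joint torques, N m; "tool_pos": TCP position; "tool_rot": TCP orientation; "force": force on the tool from outside, world axes, zero at the start; "wrist_torque": the same for the moment, N m; "grip_width": finger opening in m.
Only numpy, scipy, OpenCV 4.12 (cv2) and the standard library are available. Lean on these libraries where they do the work, as an engineer would, in place of code of your own. Each camera call takes 0.05 s, during which the arm holds its last target. There are 200 camera calls.

## Working session

There is one attempt and no reset: what is moved stays moved. The work goes in short steps, Python scripts to look and compute and a tool call to move; the robot and the scene stay as the last step left them, time stands still between calls to the robot, and variables do not carry over. Pictures are saved under pics/ and viewed, about 8 in all and at most 12, crops included, and the job is handed in when it is done.

Besides the shell and the picture viewer there is one more tool, called after "Emit:" by a JSON object that holds its "method" and its "body". servo_tool: Moves the arm, as the interface text tells. Its arguments: {"type":"object","properties":{"plan":{"type":"array"},"force":{"type":"number"}},"required":["plan"]}

```bash
mkdir -p pics
cat > h.py <<'E'
import numpy as np, cv2
from cell import readout, read_camera, env
def cloud(c):
    """world point per pixel from range_z"""
    h,w=c["range_z"].shape
    u,v=np.meshgrid(np.arange(w),np.arange(h))
    n=cv2.undistortPoints(np.stack([u,v],-1).reshape(-1,1,2).astype(float),np.array(c["mtx"]),np.array(c["D"])).reshape(h,w,2)
    z=c["range_z"]; P=np.stack([n[...,0]*z,-n[...,1]*z,-z,np.ones_like(z)],-1)
    X=(P@np.linalg.inv(np.array(c["camera_from_world"])).T)[...,:3]
    X[z==0]=np.nan
    return X
def save(n,im): cv2.imwrite("pics/"+n,cv2.cvtColor(im,cv2.COLOR_RGB2BGR))
E
python3 - <<'E'
from h import *
for n in("top","side"):
    c=read_camera(n); save(n+"1.png",c["image"]); np.savez(n+"1.npz",**{k:c[k] for k in c})
    print(n,np.linalg.inv(c["camera_from_world"])[:3,3],c["D"],(c["range_z"]==0).mean())
print(readout.get_obs(),env.pinch_z)
E
```

```text
top [0.32655321 0.04563143 1.29649722] [-0.08681007  0.          0.          0.          0.        ] 0.003979591836734694
side [-0.15889614 -0.76134806  0.67560234] [-0.15910188  0.          0.          0.          0.        ] 0.003924319727891156
{'time_s': 0.1, 'qpos': array([-76.0834998 ,  18.43472319,  -4.01458984,  83.16673586,
         1.29509108,  78.54158316,  -3.25698385]), 'joint_velocities': array([ 0.03894066, -0.09736489,  0.09144736, -0.21062548, -0.04194806,
        0.13484095, -0.02961246]), 'effort': array([-6.57928649e-04, -4.92569053e+01, -4.05933447e-01, -3.13399208e+01,
       -6.41677575e-02,  3.94299324e-02,  5.96572954e-05]), 'tool_pos': array([0.14736636, 0.63257112, 0.22158208]), 'tool_rot': array([-1.79902190e+02,  5.82418527e-03,  1.66895214e+02]), 'force': array([-0.04500965,  0.4952804 , -0.55946904]), 'wrist_torque': array([ 0.02455128,  0.03552714, -0.03468913]), 'grip_width': 0.08706486355259258} -0.0187
```

View pics/top1.png

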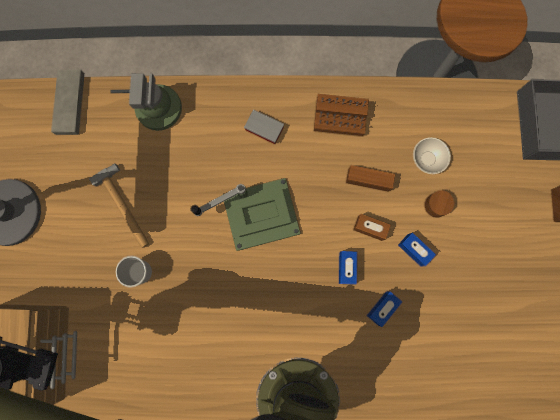

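View pics/side1.png

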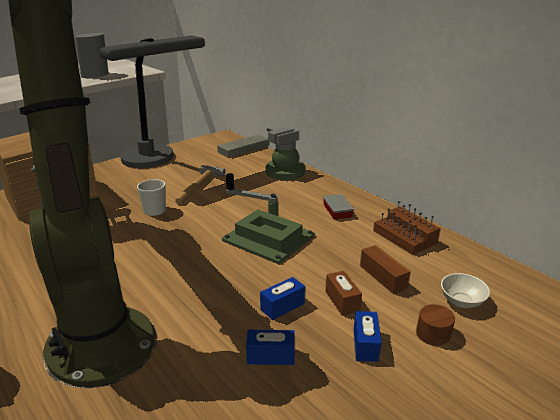

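Top view: the workblock (brown with white pendant) is at about (373,226), the clamp at (263,214), the hinge at (240,190) and the knob at (196,210). The three blue blocks are decoys. Next I measure them from depth in both views.

```bash
cat > m.py <<'E'
from h import *
def comp(mask,seed,r=12):
    n,l=cv2.connectedComponents(mask.astype(np.uint8),connectivity=4)
    w=l[seed[1]-r:seed[1]+r,seed[0]-r:seed[0]+r]; k=np.bincount(w[w>0]).argmax(); return l==k
def rect(m,c,z):
    """rect of mask's contour, rays cast to the plane z"""
    cs=max(cv2.findContours(m.astype(np.uint8),cv2.RETR_EXTERNAL,cv2.CHAIN_APPROX_NONE)[0],key=len)
    return cv2.minAreaRect((ray(c,cs.reshape(-1,2),z)[:,:2]*1000).astype(np.float32))
def ray(c,p,z):
    n=cv2.undistortPoints(np.array(p,float).reshape(-1,1,2),np.array(c["mtx"]),np.array(c["D"])).reshape(-1,2)
    T=np.linalg.inv(c["camera_from_world"]); d=np.c_[n[:,0],-n[:,1],-np.ones(len(n))]@T[:3,:3].T
    return T[:3,3]+d*((z-T[2,3])/d[:,2])[:,None]
if __name__=="__main__":
  for n,sb,sf,sk in(("top",(373,226),(263,190),(196,210)),("side",(344,280),(268,218),(229,182))):
    c=dict(np.load(n+"1.npz")); X=cloud(c); Z=X[...,2]; im=c["image"].astype(int)
    d=X[sb[1]-4:sb[1]+4,sb[0]-4:sb[0]+4].reshape(-1,3); print(n,"block near",np.nanmedian(d,0))
    m=comp((Z>.042)&(Z<.062),sb); print("block top",m.sum(),rect(m,c,.05),np.nanmedian(Z[m]))
    g=(im[...,1]>im[...,0]+4)&(im[...,1]>im[...,2]+4)
    m=comp((Z>.037)&(Z<.053)&g,sf,20); print("body top",m.sum(),rect(m,c,.045),np.nanmedian(Z[m]))
    ctr=np.array(rect(m,c,.045)[0])/1000
    m=(Z>.012)&(Z<.034)&(np.hypot(X[...,0]-ctr[0],X[...,1]-ctr[1])<.05)
    if n=="top": m=comp(m,sf,30); print("floor",m.sum(),rect(m,c,.023),np.nanmedian(Z[m]))
    m=(Z>.067)&(Z<.16)&(np.hypot(X[...,0]-ctr[0],X[...,1]-ctr[1])<.25)
    m=comp(m,sk,12); P=X[m]; print("lever",m.sum(),np.nanmin(P,0),np.nanmax(P,0))
    k=P[P[:,2]>.105]; print(" knob",len(k),np.median(k,0) if len(k) else 0)
    b=P[(P[:,2]<.097)]; v=cv2.fitLine(b[:,:2].astype(np.float32),cv2.DIST_HUBER,0,.01,.01).ravel(); print(" bar line",v, np.degrees(np.arctan2(v[1],v[0])))
E
python3 m.py
python3 - <<'E'
import cv2
i=cv2.imread('pics/top1.png')[150:280,170:430]
cv2.imwrite('pics/crop1.png',cv2.resize(i,None,fx=3,fy=3,interpolation=cv2.INTER_CUBIC))
E
```

```text
top block near [ 0.47944792 -0.20423341  0.05299271]
block top 510 ((478.251953125, -205.11514282226562), (88.9097900390625, 45.58617401123047), 69.44189453125) 0.05088543376177679
body top 1370 ((517.9896240234375, 107.24024963378906), (101.41061401367188, 149.71595764160156), 15.038189888000488) 0.04534265003858862
floor 522 ((521.0419921875, 108.23359680175781), (46.351715087890625, 93.47212219238281), 15.3453369140625) 0.02367248046793058
lever 435 [0.50127805 0.14760039 0.06835055] [0.58828308 0.28765647 0.13857174]
 knob 72 [0.51120065 0.27390733 0.13225389]
 bar line [ 0.48342884 -0.8753837   0.5486108   0.20818697] -61.090412
side block near [ 0.48315435 -0.19906368  0.05278166]
block top 596 ((470.9412841796875, -210.98574829101562), (97.97874450683594, 50.187042236328125), 70.0732192993164) 0.050520919673152864
body top 994 ((523.2138061523438, 103.47979736328125), (139.61053466796875, 157.7264404296875), 15.226358413696289) 0.04446005175666956
lever 468 [0.49669898 0.14477358 0.06729746] [0.58790934 0.28581404 0.13564159]
 knob 89 [0.50426835 0.26860223 0.12243358]
 bar line [ 0.5020019  -0.86486655  0.538087    0.21097971] -59.867466
```

View pics/crop1.png

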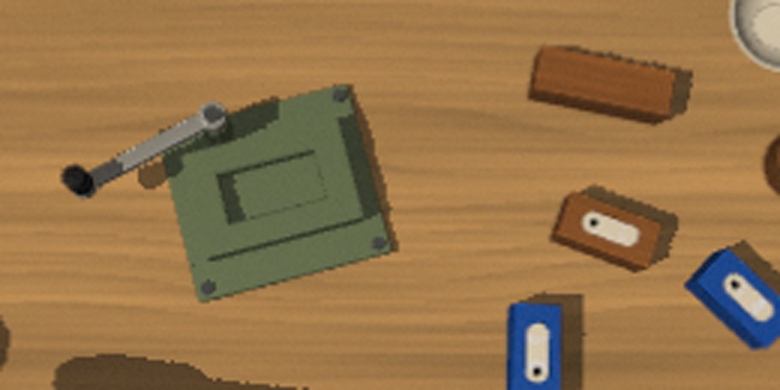

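The crop confirms it: the block's long axis is at about 69° in world, the fixture is yawed about 15°, and the lever is near 1.3 rad open. I'll refine the pocket rim and compute the first move.

```bash
cat > go.py <<'E'
import sys
from h import *
def to(x,y,z,yaw):
    o=readout.get_obs(); from scipy.spatial.transform import Rotation as R
    r=R.from_euler("xyz",o["tool_rot"],degrees=True)
    s=r.inv().apply(np.array([x,y,z])-o["tool_pos"]); d=(yaw-o["tool_rot"][2]+180)%360-180
    print("shift",s.round(4),"turn",round(-np.radians(d),3)," now",o["tool_pos"].round(4),o["tool_rot"].round(2),"F",o["force"].round(1),"w",round(o["grip_width"],4),"t",o["time_s"],"q",o["qpos"].round(0))
if __name__=="__main__": to(*map(float,sys.argv[1:5]))
E
python3 - <<'E'
from m import *
c=dict(np.load("top1.npz")); Z=cloud(c)[...,2]
m=comp((Z>.039)&(Z<.053),(263,190),20).astype(np.uint8)
cs,h=cv2.findContours(m,cv2.RETR_CCOMP,cv2.CHAIN_APPROX_NONE)
for k,q in enumerate(cs):
    if len(q)>50: print(h[0][k][3],cv2.minAreaRect((ray(c,q.reshape(-1,2),.045)[:,:2]*1000).astype(np.float32)))
E
python3 go.py .5 .25 .24 115
```

```text
-1 ((518.0607299804688, 107.24272155761719), (101.35301971435547, 149.6793212890625), 14.991466522216797)
0 ((518.1943969726562, 107.78793334960938), (52.30955123901367, 98.66292572021484), 15.341559410095215)
shift [-0.4302 -0.2927 -0.0179] turn 0.906  now [0.1474 0.6326 0.2216] [-1.799e+02  1.000e-02  1.669e+02] F [-0.   0.5 -0.6] w 0.0871 t 0.1 q [-76.  18.  -4.  83.   1.  79.  -3.]
```

Emit:
{"method": "servo_tool", "body": {"plan": [[[0.087,-0.12,-0.08,-0.018,0.25],[0.087,-0.23,-0.157,-0.018,0.5],[0.087,-0.34,-0.23,-0.018,0.7],[0.087,-0.43,-0.293,-0.018,0.906],[0.087,-0.43,-0.293,-0.018,0.906],[0.087,-0.43,-0.293,-0.018,0.906],[0.087,-0.43,-0.293,-0.018,0.906],[0.087,-0.43,-0.293,-0.018,0.906],[0.087,-0.43,-0.293,-0.018,0.906],[0.087,-0.43,-0.293,-0.018,0.906],[0.087,-0.43,-0.293,-0.018,0.906],[0.087,-0.43,-0.293,-0.018,0.906]]]}}

```text
time_s: 1.1
tool_pos: [0.4862, 0.2634, 0.2395]
tool_rot: [-179.9, 0.1, 115.0]
force: [1.4, 0.4, 0.3]
grip_width: 0.0871
```

```bash
python3 go.py .478 -.205 .18 69.4
```

```text
shift [-0.421  -0.2053  0.0603] turn 0.796  now [0.4862 0.2634 0.2395] [-1.7993e+02  7.0000e-02  1.1499e+02] F [1.4 0.4 0.3] w 0.0871 t 1.1 q [-50.   6.  20.  96.  -2.  78.  -4.]
```

Emit:
{"method": "servo_tool", "body": {"plan": [[[0.087,-0.421,-0.205,0.06,0.796],[0.087,-0.421,-0.205,0.06,0.796],[0.087,-0.421,-0.205,0.06,0.796],[0.087,-0.421,-0.205,0.06,0.796],[0.087,-0.421,-0.205,0.06,0.796],[0.087,-0.421,-0.205,0.06,0.796],[0.087,-0.421,-0.205,0.06,0.796],[0.087,-0.421,-0.205,0.06,0.796],[0.087,-0.421,-0.205,0.06,0.796],[0.087,-0.421,-0.205,0.06,0.796],[0.087,-0.421,-0.205,0.06,0.796],[0.087,-0.421,-0.205,0.06,0.796]]]}}

```text
time_s: 2.1
tool_pos: [0.4761, -0.2116, 0.18]
tool_rot: [180.0, 0.3, 69.0]
force: [0.1, -0.5, 0.0]
grip_width: 0.087
```

```bash
python3 go.py .478 -.205 .10 69.4; python3 go.py .478 -.205 .027 69.4
```

```text
shift [ 0.0072 -0.0007  0.0799] turn -0.008  now [ 0.4761 -0.2116  0.18  ] [179.96   0.27  68.96] F [ 0.1 -0.5  0. ] w 0.087 t 2.1 q [-24.   4.  47. 106.  -3.  71.   3.]
shift [ 0.0075 -0.0007  0.1529] turn -0.008  now [ 0.4761 -0.2116  0.18  ] [179.96   0.27  68.96] F [ 0.1 -0.5  0. ] w 0.087 t 2.1 q [-24.   4.  47. 106.  -3.  71.   3.]
```

Emit:
{"method": "servo_tool", "body": {"plan": [[[0.08,0.007,-0.001,0.04,-0.008],[0.08,0.007,-0.001,0.08,-0.008],[0.075,0.007,-0.001,0.11,-0.008],[0.075,0.007,-0.001,0.13,-0.008],[0.075,0.007,-0.001,0.145,-0.008],[0.075,0.007,-0.001,0.153,-0.008],[0.075,0.007,-0.001,0.153,-0.008],[0.075,0.007,-0.001,0.153,-0.008],[0.075,0.007,-0.001,0.153,-0.008],[0.075,0.007,-0.001,0.153,-0.008]]]}}

```text
time_s: 2.93
tool_pos: [0.4786, -0.2056, 0.0282]
tool_rot: [179.8, 0.2, 69.4]
force: [-0.1, 0.6, 0.3]
grip_width: 0.0754
```

```bash
python3 go.py .478 -.205 .027 69.4
```

```text
shift [ 0.0004 -0.0008  0.0012] turn 0.0  now [ 0.4786 -0.2056  0.0282] [179.83   0.23  69.43] F [-0.1  0.6  0.3] w 0.0754 t 2.9333 q [-19.  17.  45. 115. -15.  54.  12.]
```

Close the grip, then lift.

Emit:
{"method": "servo_tool", "body": {"plan": [[[0.03,0,0,0,0],[0.03,0,0,0,0],[0.03,0,0,0,0],[0.03,0,0,0,0],[0.03,0,0,0,0],[0.03,0,0,0,0],[0.03,0,0,0,0],[0.03,0,0,0,0],[0.03,0,0,0,0]]], "force": 30}}

```text
time_s: 3.68
tool_pos: [0.4789, -0.2057, 0.0283]
tool_rot: [179.8, 0.2, 69.4]
force: [1.0, -0.3, 0.4]
grip_width: 0.0436
```

Emit:
{"method": "servo_tool", "body": {"plan": [[[0.03,0,0,-0.02,0],[0.03,0,0,-0.05,0],[0.03,0,0,-0.08,0],[0.03,0,0,-0.11,0],[0.03,0,0,-0.13,0],[0.03,0,0,-0.14,0],[0.03,0,0,-0.14,0],[0.03,0,0,-0.14,0]]]}}

```text
time_s: 4.35
tool_pos: [0.4781, -0.2046, 0.1674]
tool_rot: [179.9, 0.2, 69.4]
force: [-0.4, 0.4, -2.0]
grip_width: 0.0436
```

```bash
python3 go.py .518 .1075 .168 105.2
```

```text
shift [ 0.3063 -0.0722 -0.0019] turn -0.624  now [ 0.4781 -0.2046  0.1674] [179.87   0.22  69.45] F [-0.4  0.4 -2. ] w 0.0436 t 4.35 q [-25.   5.  48. 107.  -4.  69.   3.]
```

Emit:
{"method": "servo_tool", "body": {"plan": [[[0.03,0.03,-0.007,0,-0.06],[0.03,0.06,-0.014,0,-0.12],[0.03,0.09,-0.021,0,-0.18],[0.03,0.12,-0.028,0,-0.25],[0.03,0.15,-0.035,0,-0.31],[0.03,0.18,-0.042,0,-0.37],[0.03,0.21,-0.05,0,-0.43],[0.03,0.24,-0.057,0,-0.5],[0.03,0.27,-0.064,-0.002,-0.56],[0.03,0.295,-0.07,-0.002,-0.61],[0.03,0.306,-0.072,-0.002,-0.624],[0.03,0.306,-0.072,-0.002,-0.624]]]}}

```text
time_s: 5.35
tool_pos: [0.5174, 0.1103, 0.1663]
tool_rot: [-179.8, 0.3, 105.5]
force: [-0.1, 0.3, -1.6]
grip_width: 0.0438
```

Emit:
{"method": "servo_tool", "body": {"plan": [[[0.03,0,0,0,0],[0.03,0,0,0,0]]]}}

```text
time_s: 5.52
tool_pos: [0.5168, 0.1087, 0.1653]
tool_rot: [-179.7, 0.3, 105.4]
force: [0.4, -0.5, -1.4]
grip_width: 0.0439
```

```bash
python3 go.py .518 .1075 .168 105.2
python3 - <<'E'
from h import *
for n in("top","side"):
    c=read_camera(n); save(n+"2.png",c["image"]); np.savez(n+"2.npz",**c)
a=cv2.imread("pics/top2.png")[130:290,170:370]; b=cv2.imread("pics/side2.png")[90:290,180:380]
f=lambda i:cv2.resize(i,(400,int(400*i.shape[0]/i.shape[1])))
a,b=f(a),f(b); a=cv2.copyMakeBorder(a,0,b.shape[0]-a.shape[0],0,0,0)
cv2.imwrite("pics/both2.png",np.hstack([a,b]))
E
```

```text
shift [-0.0015  0.0008 -0.0027] turn 0.003  now [0.5168 0.1087 0.1653] [-179.7     0.32  105.36] F [ 0.4 -0.5 -1.4] w 0.0439 t 5.5167 q [-44.   6.  31. 106.  -3.  70.   3.]
```

View pics/both2.png

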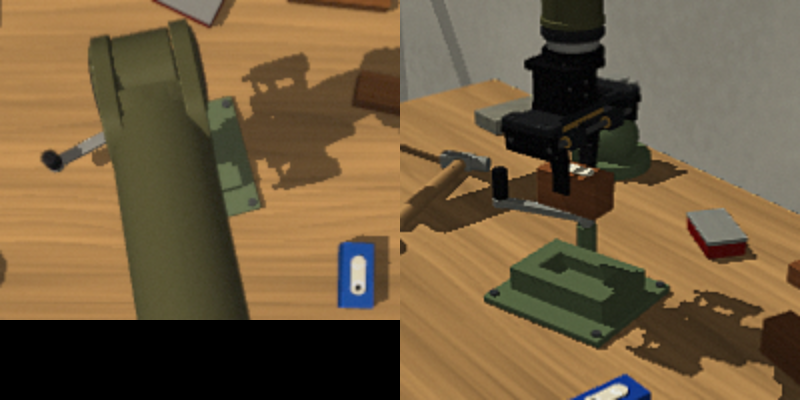

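The top view is blocked by the arm. The side view shows the block held level above the pocket with the lever still clear. I'll descend to just above the rim.

Emit:
{"method": "servo_tool", "body": {"plan": [[[0.03,-0.0015,0.0013,0.03,0.004],[0.03,-0.0015,0.0013,0.06,0.004],[0.03,-0.0015,0.0013,0.075,0.004],[0.03,-0.0015,0.0013,0.082,0.004],[0.03,-0.0015,0.0013,0.082,0.004],[0.03,-0.0015,0.0013,0.082,0.004],[0.03,-0.0015,0.0013,0.082,0.004],[0.03,-0.0015,0.0013,0.082,0.004]]]}}

```text
time_s: 6.28
tool_pos: [0.5199, 0.1069, 0.0855]
tool_rot: [-179.9, 0.3, 105.1]
force: [1.5, -0.1, -1.6]
grip_width: 0.0438
```

```bash
python3 go.py .5183 .1073 .0513 105.15
python3 - <<'E'
from h import *
c=read_camera("side"); save("side3.png",c["image"]); np.savez("side3.npz",**c)
i=cv2.imread("pics/side3.png")[150:280,200:340]
cv2.imwrite("pics/s3.png",cv2.resize(i,None,fx=4.5,fy=4.5,interpolation=cv2.INTER_CUBIC))
E
```

```text
shift [ 0.0009 -0.0014  0.0342] turn -0.001  now [0.5199 0.1069 0.0855] [-179.94    0.27  105.08] F [ 1.5 -0.1 -1.6] w 0.0438 t 6.2833 q [-42.  11.  30. 110.  -6.  60.   6.]
```

View pics/s3.png

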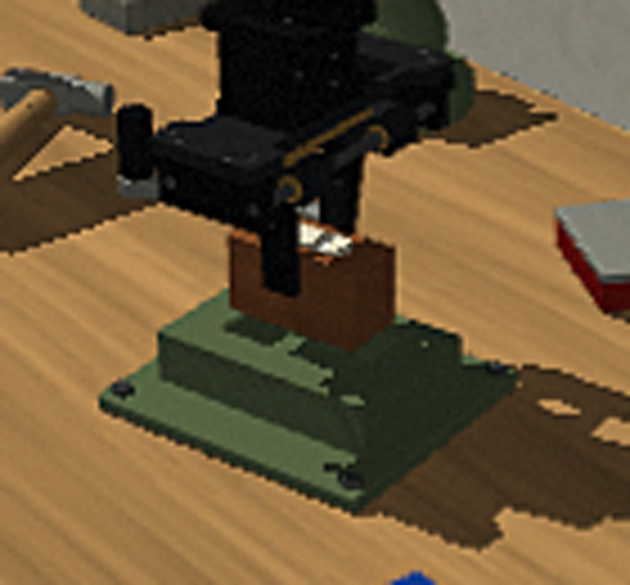

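The block hangs squarely over the pocket. I'll check the alignment by comparing the block's faces with the clamp body's faces in the same side-camera depth cloud.

```bash
cat > al.py <<'E'
from h import *
def run(f,zb):
    c=dict(np.load(f)); X=cloud(c); im=c["image"].astype(int)
    a=np.radians(15.15); R=np.array([[np.cos(a),np.sin(a)],[-np.sin(a),np.cos(a)]])
    p=(X[...,:2]-[.5182,.1075])@R.T*1000; z=X[...,2]*1000
    def f1(name,m,k,nom):
        v=p[...,k][m]; w=p[...,1-k][m]
        if len(v)<8: return print(name,len(v))
        l=cv2.fitLine(np.c_[w,v].astype(np.float32),cv2.DIST_HUBER,0,.01,.01).ravel()
        print(name,len(v),"median",np.median(v).round(2),"dev",(np.median(v)-nom).round(2),"slope",(l[1]/l[0]).round(3))
    x,y=p[...,0],p[...,1]
    f1("body -x",(z>17)&(z<40)&(abs(y)<68)&(abs(x+50)<6),0,-50)
    f1("body -y",(z>17)&(z<40)&(abs(x)<44)&(abs(y+75)<6),1,-75)
    red=(im[...,0]>im[...,1]*1.35)
    f1("block -x",(z>zb+5)&(z<zb+44)&red&(abs(y)<41)&(abs(x+22)<7),0,-22)
    f1("block -y",(z>zb+5)&(z<zb+44)&red&(abs(x)<18)&(abs(y+45)<8),1,-45)
if __name__=="__main__": import sys; run(sys.argv[1],float(sys.argv[2]))
E
python3 al.py side3.npz 57; python3 go.py .5183 .1073 .0513 105.15
```

```text
body -x 292 median -52.69 dev -2.69 slope -0.008
body -y 140 median -75.38 dev -0.38 slope -0.002
block -x 277 median -23.64 dev -1.64 slope -0.003
block -y 104 median -46.33 dev -1.33 slope -0.001
shift [ 0.0008 -0.0012  0.0341] turn -0.001  now [0.5197 0.107  0.0854] [-179.92    0.27  105.08] F [-0.4  0.6 -2. ] w 0.0437 t 6.3333 q [-42.  11.  30. 110.  -6.  60.   6.]
```

The relative offset is x +1.05 mm and y −0.95 mm, which agrees with the tool's residual. I'll correct for it and descend.

Emit:
{"method": "servo_tool", "body": {"plan": [[[0.03,0.001,-0.0011,0.004,0],[0.03,0.001,-0.0011,0.008,0],[0.03,0.001,-0.0011,0.01,0],[0.03,0.001,-0.0011,0.01,0],[0.03,0.001,-0.0011,0.01,0],[0.03,0.001,-0.0011,0.01,0]]]}}

```text
time_s: 6.83
tool_pos: [0.5184, 0.1076, 0.0753]
tool_rot: [-179.9, 0.3, 105.1]
force: [0.2, -0.2, -2.0]
grip_width: 0.0437
```

```bash
python3 go.py .5183 .1073 .0513 105.15
```

```text
shift [-0.0002 -0.0001  0.024 ] turn -0.001  now [0.5184 0.1076 0.0753] [-179.92    0.28  105.08] F [ 0.2 -0.2 -2. ] w 0.0437 t 6.8333 q [-42.  12.  30. 111.  -7.  59.   6.]
```

Emit:
{"method": "servo_tool", "body": {"plan": [[[0.03,0,0,0.002,0],[0.03,0,0,0.004,0],[0.03,0,0,0.006,0],[0.03,0,0,0.008,0],[0.03,0,0,0.01,0],[0.03,0,0,0.01,0]]]}}

```text
time_s: 7.33
tool_pos: [0.518, 0.1074, 0.0647]
tool_rot: [-179.9, 0.3, 105.1]
force: [-0.3, -0.1, -1.9]
grip_width: 0.0438
```

```bash
python3 go.py .5183 .1073 .0513 105.15
```

```text
shift [-0.0001  0.0003  0.0134] turn -0.001  now [0.518  0.1074 0.0647] [-179.87    0.29  105.08] F [-0.3 -0.1 -1.9] w 0.0438 t 7.3333 q [-42.  13.  30. 111.  -7.  58.   7.]
```

It is going in with no contact force.

Emit:
{"method": "servo_tool", "body": {"plan": [[[0.03,0,0,0.003,0],[0.03,0,0,0.006,0],[0.03,0,0,0.009,0],[0.03,0,0,0.011,0],[0.03,0,0,0.0125,0],[0.03,0,0,0.0135,0],[0.03,0,0,0.0135,0]]]}}

```text
time_s: 7.92
tool_pos: [0.5181, 0.1073, 0.0513]
tool_rot: [-179.9, 0.3, 105.1]
force: [0.7, 0.2, -1.9]
grip_width: 0.0438
```

```bash
python3 go.py .5183 .1073 .0513 105.15
```

```text
shift [-0.0001  0.0002  0.    ] turn -0.001  now [0.5181 0.1073 0.0513] [-179.87    0.28  105.08] F [ 0.7  0.2 -1.9] w 0.0438 t 7.9167 q [-42.  14.  30. 112.  -8.  56.   7.]
```

Emit:
{"method": "servo_tool", "body": {"plan": [[[0.062,0,0,0,0],[0.062,0,0,0,0],[0.062,0,0,0,0],[0.062,0,0,0,0],[0.062,0,0,0,0],[0.062,0,0,-0.02,0],[0.062,0,0,-0.05,0],[0.062,0,0,-0.08,0],[0.062,0,0,-0.11,0],[0.062,0,0,-0.13,0],[0.062,0,0,-0.15,0],[0.062,0,0,-0.15,0]]]}}

```text
time_s: 8.92
tool_pos: [0.5207, 0.1087, 0.2058]
tool_rot: [179.7, 0.2, 105.1]
force: [0.4, -0.1, 0.9]
grip_width: 0.0623
```

```bash
python3 - <<'E'
from h import *
for n in("side","top"):
    c=read_camera(n); save(n+"4.png",c["image"]); np.savez(n+"4.npz",**c)
i=cv2.imread("pics/side4.png")[150:280,200:340]
cv2.imwrite("pics/s4.png",cv2.resize(i,None,fx=4.5,fy=4.5,interpolation=cv2.INTER_CUBIC))
X=cloud(dict(np.load("side4.npz"))); a=np.radians(15.15); R=np.array([[np.cos(a),np.sin(a)],[-np.sin(a),np.cos(a)]])
p=(X[...,:2]-[.5182,.1075])@R.T*1000; z=X[...,2]*1000
for lo,hi in((-40,-25),(-25,25),(25,40)):
    m=(abs(p[...,0])<18)&(p[...,1]>lo)&(p[...,1]<hi)&(z>50)&(z<90); print("top z",lo,hi,m.sum(),np.median(z[m]))
E
python3 al.py side4.npz 23; python3 go.py .45 .26 .2 105
```

```text
top z -40 -25 41 73.10154756413823
top z -25 25 123 74.90055531964946
top z 25 40 34 72.94659580424634
body -x 300 median -52.51 dev -2.51 slope -0.001
body -y 147 median -74.93 dev 0.07 slope 0.001
block -x 193 median -25.18 dev -3.18 slope -0.005
block -y 62 median -45.51 dev -0.51 slope 0.011
shift [ 0.1643 -0.0267  0.0011] turn 0.001  now [0.5186 0.1083 0.2018] [-179.96    0.26  105.08] F [0.3 0.4 0.3] w 0.0624 t 9.0167 q [-44.   4.  31. 103.  -2.  74.   2.]
```

View pics/s4.png

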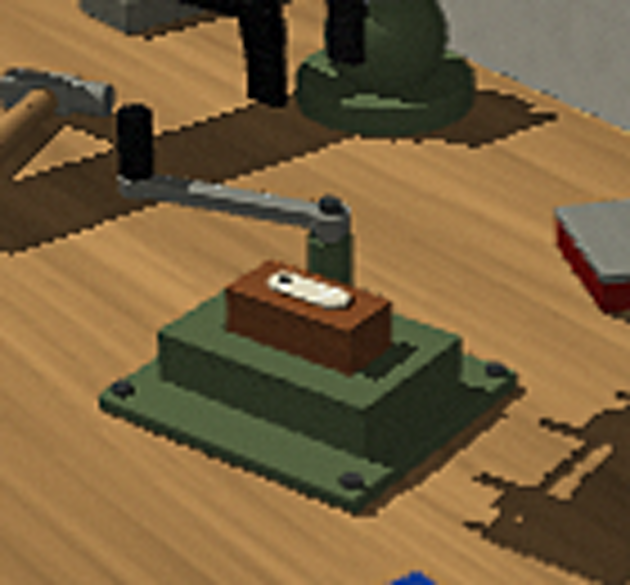

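The block is seated: its top is 73 mm above the bench, level, pendant up, and the lever is still at about 1.3 rad. Next I put the fingers around the knob.

```bash
python3 go.py .511 .274 .18 120.7
```

```text
shift [0.1621 0.0358 0.021 ] turn -0.273  now [0.5186 0.1083 0.2018] [-179.96    0.26  105.08] F [0.3 0.4 0.3] w 0.0624 t 9.0167 q [-44.   4.  31. 103.  -2.  74.   2.]
```

Emit:
{"method": "servo_tool", "body": {"plan": [[[0.062,0.03,0.007,0,-0.1],[0.062,0.07,0.015,0.01,-0.2],[0.062,0.1,0.022,0.02,-0.273],[0.062,0.13,0.029,0.021,-0.273],[0.062,0.155,0.034,0.021,-0.273],[0.062,0.162,0.036,0.021,-0.273],[0.062,0.162,0.036,0.021,-0.273],[0.062,0.162,0.036,0.021,-0.273],[0.062,0.162,0.036,0.021,-0.273]]]}}

```text
time_s: 9.77
tool_pos: [0.5117, 0.2714, 0.1796]
tool_rot: [-179.8, 0.3, 120.6]
force: [0.4, 0.0, 0.1]
grip_width: 0.062
```

```bash
python3 go.py .511 .274 .1 120.7
python3 - <<'E'
from h import *
c=read_camera("side"); save("side5.png",c["image"])
i=cv2.imread("pics/side5.png")[90:250,160:330]
cv2.imwrite("pics/s5.png",cv2.resize(i,None,fx=3,fy=3))
E
```

```text
shift [0.003  0.001  0.0796] turn -0.002  now [0.5117 0.2714 0.1796] [-179.82    0.3   120.56] F [0.4 0.  0.1] w 0.062 t 9.7667 q [-52.  12.  24.  98.  -5.  72.   4.]
```

View pics/s5.png

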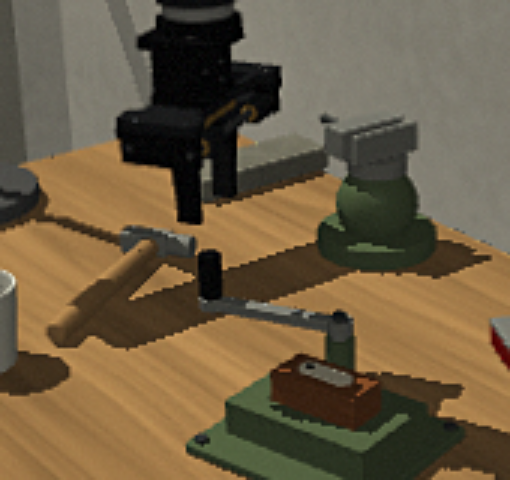

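The fingers stand on either side of the knob, above it. I'll descend, then narrow the jaws loosely around it.

Emit:
{"method": "servo_tool", "body": {"plan": [[[0.062,0.003,0.001,0.02,0],[0.062,0.003,0.001,0.04,0],[0.062,0.003,0.001,0.06,0],[0.062,0.003,0.001,0.075,0],[0.062,0.003,0.001,0.08,0],[0.062,0.003,0.001,0.08,0],[0.03,0.003,0.001,0.08,0],[0.03,0.003,0.001,0.08,0],[0.03,0.003,0.001,0.08,0],[0.03,0.003,0.001,0.08,0],[0.03,0.003,0.001,0.08,0]]], "force": 5}}

```text
time_s: 10.73
tool_pos: [0.5115, 0.2744, 0.1006]
tool_rot: [-179.9, 0.3, 120.5]
force: [-0.7, 0.1, 0.5]
grip_width: 0.0365
```

```bash
python3 go.py .511 .274 .1 120.7
python3 - <<'E'
from h import *
from scipy.spatial.transform import Rotation as R
o=readout.get_obs(); r=R.from_euler("xyz",o["tool_rot"],degrees=True)
for th in list(range(126,196,6))+[196,198]:
    t=np.radians(th); p=np.array([.5783+.132*np.cos(t),.161+.132*np.sin(t),.1])
    print(th,r.inv().apply(p-o["tool_pos"]).round(3),round(-np.radians(th-o["tool_rot"][2]),3))
E
```

```text
shift [-0.0001 -0.0006  0.0006] turn -0.003  now [0.5115 0.2744 0.1006] [-179.92    0.27  120.54] F [-0.7  0.1  0.5] w 0.0365 t 10.7333 q [-51.  16.  23. 102.  -7.  63.   5.]
126 [-0.    -0.013  0.001] -0.095
132 [-0.002 -0.026  0.001] -0.2
138 [-0.006 -0.04   0.001] -0.305
144 [-0.01  -0.053  0.001] -0.41
150 [-0.017 -0.065  0.001] -0.514
156 [-0.024 -0.077  0.001] -0.619
162 [-0.033 -0.087  0.001] -0.724
168 [-0.042 -0.097  0.001] -0.828
174 [-0.053 -0.106  0.001] -0.933
180 [-0.065 -0.114  0.001] -1.038
186 [-0.077 -0.12   0.001] -1.143
192 [-0.09  -0.125  0.001] -1.247
196 [-0.098 -0.128  0.001] -1.317
198 [-0.103 -0.129  0.001] -1.352
```

Emit:
{"method": "servo_tool", "body": {"plan": [[[0.03,0,-0.006,0,-0.05],[0.03,0,-0.013,0,-0.095],[0.03,-0.001,-0.02,0,-0.15],[0.03,-0.002,-0.026,0,-0.2],[0.03,-0.004,-0.033,0,-0.25],[0.03,-0.006,-0.04,0,-0.305],[0.03,-0.008,-0.047,0,-0.36],[0.03,-0.01,-0.053,0,-0.41],[0.03,-0.013,-0.059,0,-0.46],[0.03,-0.017,-0.065,0,-0.514],[0.03,-0.02,-0.071,0,-0.57],[0.03,-0.024,-0.077,0,-0.619]]]}}

```text
time_s: 11.73
tool_pos: [0.4575, 0.2151, 0.1013]
tool_rot: [-179.9, 0.2, 156.2]
force: [0.5, 1.2, -0.2]
grip_width: 0.0301
```

Run:
```python
from h import *
from scipy.spatial.transform import Rotation as R
o=readout.get_obs(); print(o["tool_pos"],o["tool_rot"],o["force"],o["grip_width"],o["qpos"].round())
r=R.from_euler("xyz",o["tool_rot"],degrees=True)
for th in list(range(156,196,4))+[196,198,200]:
    t=np.radians(th); p=np.array([.5783+.132*np.cos(t),.161+.132*np.sin(t),.1])
    print(th,r.inv().apply(p-o["tool_pos"]).round(3),round(-np.radians(th-o["tool_rot"][2]),3))
c=read_camera("side"); save("side6.png",c["image"])
i=cv2.imread("pics/side6.png")[90:250,160:330]
cv2.imwrite("pics/s6.png",cv2.resize(i,None,fx=3,fy=3))
```

```text
[0.45745533 0.2151096  0.10126359] [-179.8710047     0.19881347  156.19596853] [ 0.46692834  1.23526301 -0.15549254] 0.030056134709192345 [-48.   6.  20. 113.  -2.  61.  40.]
156 [-0.    -0.     0.001] 0.003
160 [-0.001 -0.009  0.001] -0.066
164 [-0.002 -0.019  0.001] -0.136
168 [-0.003 -0.028  0.001] -0.206
172 [-0.005 -0.037  0.001] -0.276
176 [-0.008 -0.045  0.001] -0.346
180 [-0.012 -0.054  0.001] -0.415
184 [-0.016 -0.062  0.001] -0.485
188 [-0.02  -0.07   0.001] -0.555
192 [-0.025 -0.078  0.002] -0.625
196 [-0.031 -0.085  0.002] -0.695
198 [-0.034 -0.089  0.002] -0.73
200 [-0.037 -0.092  0.002] -0.765
```

View pics/s6.png

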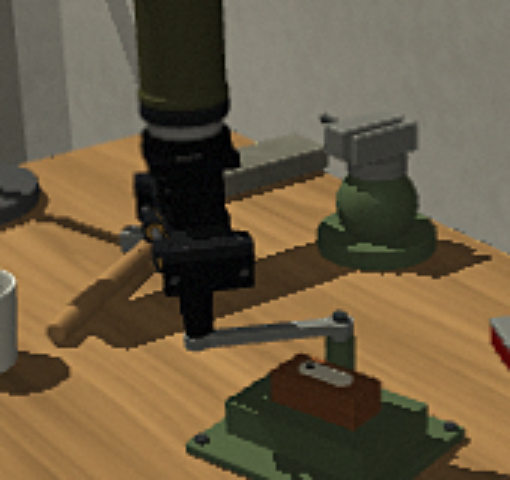

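The knob is following the fingers, with the force near 1 N. I'll finish the swing.

Emit:
{"method": "servo_tool", "body": {"plan": [[[0.03,-0.001,-0.009,0.001,-0.066],[0.03,-0.002,-0.019,0.001,-0.136],[0.03,-0.003,-0.028,0.001,-0.206],[0.03,-0.005,-0.037,0.001,-0.276],[0.03,-0.008,-0.045,0.001,-0.346],[0.03,-0.012,-0.054,0.001,-0.415],[0.03,-0.016,-0.062,0.001,-0.485],[0.03,-0.02,-0.07,0.001,-0.555],[0.03,-0.025,-0.078,0.001,-0.625],[0.03,-0.031,-0.085,0.001,-0.695],[0.03,-0.034,-0.089,0.001,-0.73],[0.03,-0.034,-0.089,0.001,-0.73]]]}}

```text
time_s: 12.78
tool_pos: [0.4521, 0.1207, 0.1008]
tool_rot: [-180.0, 0.1, -161.9]
force: [-0.8, 6.7, -1.5]
grip_width: 0.0326
```

Emit:
{"method": "servo_tool", "body": {"plan": [[[0.03,0,-0.001,0,0],[0.03,0,-0.001,0,0],[0.03,0,-0.001,0,0]]]}}

```text
time_s: 13.03
tool_pos: [0.4518, 0.1218, 0.1008]
tool_rot: [179.9, 0.1, -161.9]
force: [-1.5, 5.1, -1.6]
grip_width: 0.0306
```

```bash
python3 go.py .4509 .1265 .1 195.2
python3 - <<'E'
from h import *
o=readout.get_obs(); p=o["tool_pos"][:2]-[.5783,.161]; print(np.hypot(*p),np.degrees(np.arctan2(p[1],p[0]))%360)
E
```

```text
shift [-0.0006  0.0048  0.0009] turn 0.05  now [0.4518 0.1218 0.1008] [ 1.7987e+02  7.0000e-02 -1.6194e+02] F [-1.5  5.1 -1.6] w 0.0306 t 13.0333 q [-41.   2.  23. 117.  -1.  61.  91.]
0.1324697131436806 197.2290215776325
```

It is against the stop, with a 5 N reaction. I'll centre on the knob, open, lift off and check.

Emit:
{"method": "servo_tool", "body": {"plan": [[[0.034,0,0.004,0,0],[0.055,0,0.004,0,0],[0.055,0,0.004,0,0],[0.055,0,0.004,0,0],[0.055,0,0.004,0,0],[0.055,0,0.004,-0.02,0],[0.055,0,0.004,-0.05,0],[0.055,0,0.004,-0.08,0],[0.055,0,0.004,-0.11,0],[0.055,0,0.004,-0.13,0],[0.055,0,0.004,-0.14,0],[0.055,0,0.004,-0.14,0]]]}}

```text
time_s: 14.03
tool_pos: [0.4519, 0.1254, 0.2431]
tool_rot: [179.8, 0.3, -162.0]
force: [-0.2, 0.4, -0.9]
grip_width: 0.055
```

```bash
python3 go.py .45 .33 .26 198
```

```text
shift [-0.0617  0.1952 -0.016 ] turn 0.001  now [0.4519 0.1254 0.2431] [ 179.83    0.32 -161.96] F [-0.2  0.4 -0.9] w 0.055 t 14.0333 q [-42.  -6.  22. 107.   2.  78.  87.]
```

Emit:
{"method": "servo_tool", "body": {"plan": [[[0.055,-0.01,0.03,-0.016,0],[0.055,-0.02,0.06,-0.016,0],[0.055,-0.03,0.09,-0.016,0],[0.055,-0.04,0.12,-0.016,0],[0.055,-0.05,0.15,-0.016,0],[0.055,-0.055,0.18,-0.016,0],[0.055,-0.062,0.195,-0.016,0],[0.055,-0.062,0.195,-0.016,0],[0.055,-0.062,0.195,-0.016,0],[0.055,-0.062,0.195,-0.016,0]]]}}

```text
time_s: 14.87
tool_pos: [0.4504, 0.3282, 0.2584]
tool_rot: [179.9, 0.2, -162.1]
force: [0.1, -0.8, -0.5]
grip_width: 0.0552
```

```bash
python3 - <<'E'
from h import *
for n in("side","top"):
    c=read_camera(n); save(n+"7.png",c["image"]); np.savez(n+"7.npz",**c)
a=cv2.imread("pics/top7.png"); b=cv2.imread("pics/side7.png")
cv2.imwrite("pics/f7.png",np.hstack([cv2.resize(a[150:280,170:300],(400,400),interpolation=3),cv2.resize(b[150:280,210:340],(400,400),interpolation=3)]))
X=cloud(dict(np.load("top7.npz"))); z=X[...,2]; h=np.array([.5783,.161])
m=(z>.11)&(z<.145)&(np.hypot(X[...,0]-h[0],X[...,1]-h[1])<.16); d=np.median(X[m][:,:2],0)-h
print("knob",m.sum(),np.hypot(*d),"lever rad",np.radians(195.15-np.degrees(np.arctan2(d[1],d[0]))%360))
X=cloud(dict(np.load("side7.npz"))); a=np.radians(15.15); R=np.array([[np.cos(a),np.sin(a)],[-np.sin(a),np.cos(a)]])
p=(X[...,:2]-[.5182,.1075])@R.T*1000; z=X[...,2]*1000
m=(abs(p[...,0])<18)&(p[...,1]>-40)&(p[...,1]<-28)&(z>50)&(z<90); print("top z",m.sum(),np.median(z[m]))
E
python3 al.py side7.npz 23
```

```text
knob 59 0.1342221620850615 lever rad 0.0023533094081930315
top z 31 73.42492368816045
body -x 304 median -52.79 dev -2.79 slope 0.005
body -y 139 median -75.14 dev -0.14 slope -0.002
block -x 193 median -25.39 dev -3.39 slope -0.001
block -y 59 median -45.38 dev -0.38 slope 0.009
```

View pics/f7.png

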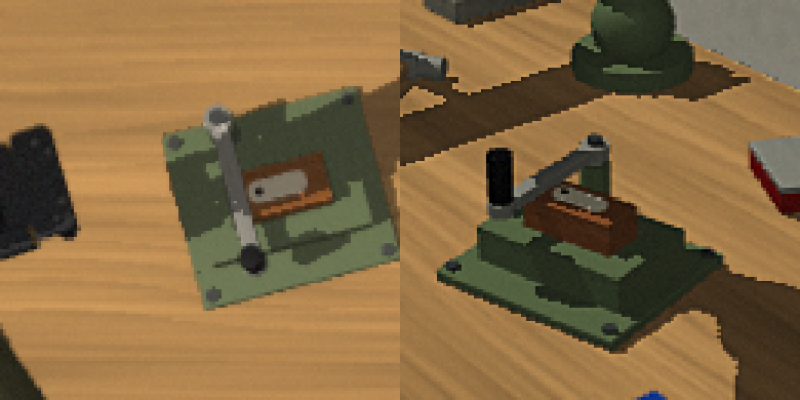

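The lever is shut over the block's end, the block is home, and the gripper is well clear. Handing in.

```bash
python3 -c "
from cell import env; print(env.sign_off())"
```

```text
the job is handed in; nothing more can be done
None
```

I set the work block into the clamp's pocket, pendant up, and swung the lever shut over its end. I handed the job in at about 15 s on the robot's clock; it reports no verdict.

- **Block:** it went in with no contact force showing. The last depth check put its top at 73.4 mm above the bench (73 mm is fully home). Measured against the clamp body, it sat within about 0.6 mm of the pocket's centre and 0.01 rad of its axis.
- **Lever:** it was about 1.3 rad open when the block was seated. It reached its stop with about 5 N on the fingers, and the top camera then put it at about 0.002 rad.
- **Other things on the bench:** the arm passed above the bench and showed no unexpected contact forces. I did not measure the bystanders' positions again at the end.
- **Disagreement:** the side camera's absolute x reading was about 2.5 mm off the top camera's, more than the stated 2 mm. I relied on differences within one view for the fit.

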